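# Set the jar stop of a labelling jig

### The job

A candle jar lies on the rollers of the labelling jig. Set the jig for it: loosen the orange clamp knob, slide the stop along its rail so that the jar is pushed home and sits snugly between the fixed end plate and the stop, then tighten the knob again so that the stop is locked there. Leave the candle, the burner and the spray bottle around the jig alone.

Things in the scene. Friction and masses are not known exactly. Their poses are not given: they have to be found in the camera images.
- jig: Jar-labelling jig, fixed: plywood base 215 x 345 mm, top at 18 mm. Origin: centre of its underside, on the counter. y runs along rail and jar (fixed end plate at -y), x across, z up. Two black rollers (diameter 22, tops 45 mm above the counter) along y at x = -47 and +7 mm; aluminium rail 20 wide at x = +75 mm, top at 38 mm; the roller bearing plate at y = +150 mm ends 48 mm up.
- fence_face (a point): On the inner (+y) face of the fixed aluminium end plate (84 mm wide, 10 thick, top 98 mm above the counter), at the point where the centre of the jar's foot belongs. Axes as the jig.
- stop_face (a point): On the jar side (-y) of the sliding stop's aluminium plate (66 mm wide along x, 8 mm thick, from 52 to 100 mm above the counter), at the point where the centre of the jar's lid belongs, 71 mm above the counter. Axes as the jig.
- stop_back (a point): Centre of the pushing area on the other, outer (+y) side of the stop plate, 78 mm above the counter. Free room behind it for fingertips above the rollers. Axes as the jig; the stop is pushed towards the jig's -y.
- stop (a joint): How far the stop is slid along its rail towards the fixed end plate, in m: 0 = farthest away, end of travel 0.130; the stop face stands 0.205 m minus this from the end plate. Slides freely with about 2 N when the clamp is loose (4 to 6 N when it also pushes the jar); the tight clamp holds it against a push of 25 N and more.
- knob_grip (a point): Centre of the orange wing of the clamp knob, on its vertical turning axis, 76 mm above the counter. Wing 44 mm long (its own x), 12 mm thick (its own y), 21 mm tall, flat sides. It stands on the black saddle of the stop (44 x 50 mm, top 54 mm above the counter), 95 mm in the jig's +x and 34 mm in the jig's +y from stop_face, and travels with it.
- clamp_knob (a joint): Turn of the clamp knob in rad: grows clockwise seen from above, which tightens. 0 = fully loose (end of travel), clamp bites from 0.5, tight from 1.0, end of travel 1.4; starts tight, at 1.15 to 1.3. It turns stiffly, 0.2 N m loose to 0.35 N m tight, and stays where it is left.
- jar: White ceramic candle jar with a pink band and a wooden lid, 0.2 to 0.45 kg, diameter 70 mm (lid 62 mm), 90 mm long over the lid, lying on the rollers. Origin: its centre, 71 mm above the counter; its y runs along its axis from foot to lid, parallel to the jig's y. At the start its foot is 8 to 30 mm from the end plate. It slides and rolls easily.
- jar_foot (a point): Centre of the jar's flat foot, the end that faces the fixed end plate.
- jar_lid (a point): Centre of the flat outside of the jar's wooden lid, the end that faces the sliding stop; 90 mm from the foot.
- candle_pot: Bystander: loose grey candle pot with orange topping, diameter 72, height 86 mm, standing beyond the fixed end plate. Origin: centre of its underside.
- wax_burner: Bystander: loose mushroom-shaped ceramic wax burner with a pink cap, diameter 76, height 70 mm, standing beyond the rail. Origin: centre of its underside.
- room_spray: Bystander: loose dark spray bottle, diameter 48, height 155 mm, standing past the open end of the rail. Origin: centre of its underside.
There are look-alikes about, which are no part of the job. Leave any green or turquoise look-alike of the jar alone.

How it is judged:
By the outcome, as a careful person would: the job done as asked, in the order asked, and still so for the second after the job is handed in, with the robot touching nothing.
It also fails if it takes over 64 s, if anything falls off the work surface, if the arm or the gripper's body presses on something with over 40 N, if the wrist force passes 120 N, or if a joint passes its speed limit or range.

### The arm

A 6-joint arm with a two-finger parallel gripper is mounted at the origin on the work surface. World frame = base frame: x ahead of the robot, y to its left, z up, the work surface at z = 0. Lengths are in m, angles in rad, forces in N, time in s.
With the tool pointing down it reaches from about 0.225 to 0.725 m from the base axis. Payload 3.1 kg.
Tool frame: the origin (TCP) lies between the finger pads; the fingertips stand 11 mm ahead of it and the grasp point (between the pads) lies 8 mm behind it; z points along the fingers, y is the line along which they close (so a half turn about z gives the same grasp; the last joint's range is limited). The gripper opens to 85 mm and grips with 20 to 120 N. Pads are 22 mm wide; open, the fingers measure 114 mm over their backs; the gripper's body (76 mm by 85 mm) begins 54 mm behind the grasp point. The pads swing forward as they close: fully open they stand 13 mm farther back than shut.
Start: joints at [-0.128, 0.048, 0.099, 1.622, 0, 1.443], TCP at [0.525, -0, 0.242] pointing down, gripper open.
Joint ranges: [-2.91, 2.91], [-0.99, 1.94], [-1.21, 1.42], [-2.12, 2.29], [-1.49, 1.47], [-3.14, 3.14]. Speed limits (rad/s): [2.79, 2.79, 3.14, 3.14, 3.14, 3.14].

### API

Orientations are given as a unit quaternion [x, y, z, w].
In Python, from workcell import arm gives the robot as it stands.
- The arm moves only by the tool arm_command, never from a script. Its argument "series" is a list of rows, each a list of 3 entries, a list of its own where there are three numbers: the shift along the tool's x, y, z each as a share of 30 cm, from -1 to 1, then the turn, a rotation vector about the tool's x, y, z each as a share of 45 degrees, from -1 to 1, then the finger opening in mm, from 0 to 85.4. A call has exactly 8 rows; each row shifts and turns the commanded pose from where the row before left it, along the tool's axes as they then stand; what a row does not reach is not made up. A row lasts 1/8 s, in which the tool goes at most 62.5 mm and 10.7 degrees, less where a joint would pass 70% of its speed; a pose out of reach is approached as far as the arm can. A call with a number of a shift or a turn outside -1 to 1 is refused whole. A call with a gripper value outside its range is refused whole. The fingers move at their own pace and stop on an object; "force" is the grip in N (left out, the last holds). Time passes only in rows, so rows that do not move let the fingers close, or fill a call up. It gives the time, the measured TCP pose, the force, the opening and the grip force at its end, in the units of the state.
- arm.state(): the state, without advancing time (a new reading comes with each control period).
- arm.snapshot(name): name is "scene" or "side" or "wrist"; returns the picture (384x512x3 uint8, red, green, blue); there is no depth.
- arm.camera_info(name): a dict with "intrinsics" (3x3 intrinsics, pixels), "dist" ([k1, k2, p1, p2, k3] as OpenCV has them; the pictures are not rectified), "camera_from_world" (4x4, takes a point from world to camera coordinates). Camera axes: x right, y down, z forward; pixel columns grow to the right and rows downward; lengths in m; the calibration is good to about 2 mm. A picture is of the moment at which its call begins: read the wrist's pose just before it. camera_info takes no time and is no camera call; for the wrist camera it gives the pose at the moment of the call.
- arm.close_job(): hands the job in; it is judged then, once.
Trained networks look in the newest picture that a camera, given by its name, has taken for a name from the list of things; names that differ only in an ending like _2 or _b are one class to them, and where a whole thing is asked for, a point or a joint stands for the part that bears it (a point fixed in the world has none). Each returns a list of dicts, best first, with "p" (0 to 1); they miss things now and then, are a little off and sometimes report something else, mostly with a low value. They report only what shows in the picture. A call takes as long as a camera call. They do not tell look-alikes from the thing itself.
- arm.spot_in(camera, query): "point" ([x, y, z] in m, in the coordinates of the camera as it stood for that picture, good to about 4 mm: the middle of the surface that is visible of it).
- arm.place_of(camera, query): "point" ([x, y, z] in m, in the coordinates of the camera as it stood for that picture, good to about 4 mm: a listed point, or the origin of a listed thing).
The state is a dict: "t": time; "qpos": joint angles; "joint_velocities": joint speeds; "joint_efforts": joint torques, N m; "tool_pos": TCP position; "eef_rot": TCP orientation; "ft_force": force on the tool from outside, world axes, zero at the start; "moment": the same for the moment, N m; "finger_gap": opening from 0.0 (shut) to 1.0 (fully open); "gripper_force": force on a finger pad.
Only numpy, scipy, OpenCV 4.12 (cv2) and the standard library are available. Lean on these libraries where they do the work, as an engineer would, in place of code of your own. Each camera call takes 0.05 s, during which the arm holds its last target. There are 200 camera calls.

## Working session

There is one attempt and no reset: what is moved stays moved. The work goes in short steps, Python scripts to look and compute and a tool call to move; the robot and the scene stay as the last step left them, time stands still between calls to the robot, and variables do not carry over. Pictures are saved under pics/ and viewed, at most 10 in all, crops included, and the job is handed in when it is done.

Besides the shell and the picture viewer there is one more tool, called by a JSON object that holds its "fn" and its "kwargs". arm_command: Moves the arm, as the interface text tells. Its arguments: {"type":"object","properties":{"series":{"type":"array","items":{"type":"array"}},"force":{"type":"number"}},"required":["series"]}

```bash
mkdir -p pics; cat > h.py <<'E'
import numpy as np,cv2
from workcell import arm
from scipy.spatial.transform import Rotation as R
def snap(c,f=None):
    im=arm.snapshot(c)
    if f: cv2.imwrite('pics/'+f,im[:,:,::-1])
    return im
def w(c,p):
    T=np.linalg.inv(np.array(arm.camera_info(c)['camera_from_world']));return (T@np.r_[p,1])[:3]
def look(c,qs,fn='place_of'):
    for q in qs:
        for d in getattr(arm,fn)(c,q)[:3]:
            if d['p']>.2: print(c,q,round(d['p'],2),w(c,d['point']).round(4))
E
python3 - <<'E'
from h import *
for c in('scene','side','wrist'):
    snap(c,c+'0.png'); look(c,['jig','fence_face','stop_face','stop_back','knob_grip','jar_foot','jar_lid','jar'])
im=np.hstack([cv2.imread('pics/%s0.png'%c) for c in('scene','side')])
cv2.imwrite('pics/both.png',cv2.resize(im,(800,300)))
s=arm.state();print(s)
E
```

```text
scene jig 0.76 [ 0.5277 -0.1121 -0.0037]
scene fence_face 0.67 [ 0.5263 -0.218   0.0702]
scene stop_face 0.56 [ 0.4958 -0.0475  0.0701]
scene stop_back 0.87 [ 0.5003 -0.0399  0.0802]
scene stop_back 0.36 [0.588  0.0006 0.0748]
scene knob_grip 0.43 [0.586  0.0041 0.0764]
scene jar_foot 0.83 [ 0.3265 -0.1386  0.0369]
scene jar_foot 0.76 [ 0.2436 -0.2837  0.0356]
scene jar_foot 0.72 [ 0.7915 -0.3099  0.0277]
scene jar_lid 0.84 [ 0.5121 -0.1042  0.0716]
scene jar_lid 0.75 [ 0.2377 -0.3768  0.0347]
scene jar_lid 0.74 [ 0.7203 -0.363   0.0341]
scene jar 0.94 [ 0.7532 -0.3325  0.0399]
scene jar 0.86 [ 0.299  -0.1787  0.0336]
scene jar 0.74 [ 0.5168 -0.1479  0.0729]
side jig 0.7 [ 0.5331 -0.1032  0.001 ]
side jig 0.63 [ 5.546e-01 -3.909e-01 -1.000e-04]
side fence_face 0.7 [ 0.5337 -0.2161  0.0747]
side stop_face 0.84 [ 0.5033 -0.0439  0.0704]
side stop_back 0.88 [ 0.4999 -0.0426  0.0799]
side knob_grip 0.46 [ 0.5911 -0.004   0.0805]
side jar_foot 0.93 [ 0.2457 -0.2876  0.0383]
side jar_foot 0.85 [ 0.3272 -0.1459  0.0343]
side jar_foot 0.62 [ 0.784  -0.3059  0.034 ]
side jar_lid 0.96 [ 0.2754
[... 766 characters left out ...]
 4.80301384e-02,  9.92175735e-02,  1.62198927e+00,
       -1.77529732e-05,  1.44300691e+00]), 'joint_velocities': array([-4.88752614e-04,  3.22681049e-04, -1.07459081e-03, -1.33161714e-05,
        5.50571284e-04, -1.00046394e-05]), 'joint_efforts': array([ 1.83149037e-03, -3.38638937e+01,  3.20150721e+01,  1.23894777e-03,
       -1.15825037e-05,  6.39927407e-06]), 'tool_pos': array([ 5.25003501e-01, -7.61755351e-06,  2.42304688e-01]), 'eef_rot': array([ 7.07103189e-01,  7.07110374e-01, -8.70905302e-06,  3.24539112e-06]), 'ft_force': array([-0.41754787,  0.59447185,  0.18854861]), 'moment': array([-0.03246853,  0.04253412,  0.0401295 ]), 'gripper_force': 0.0, 'finger_gap': 1.0011333839143326}
```

View pics/both.png

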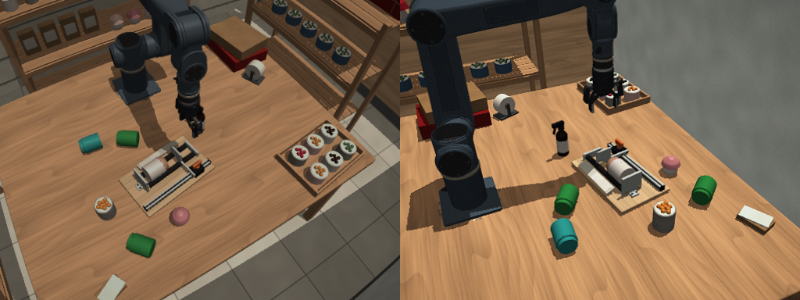

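View pics/wrist0.png

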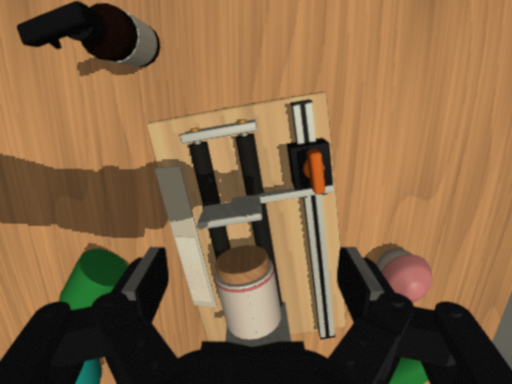

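```bash
cat >> h.py <<'E'
def onplane(c,uv,z,info=None):
    i=info or arm.camera_info(c);T=np.linalg.inv(np.array(i['camera_from_world']))
    n=cv2.undistortPoints(np.array(uv,float).reshape(-1,1,2),np.array(i['intrinsics']),np.array(i['dist'])).reshape(-1,2)
    d=np.c_[n,np.ones(len(n))]@T[:3,:3].T;o=T[:3,3]
    return o+d*((z-o[2])/d[:,2])[:,None]
def knob(im,c='wrist',z=.0865):
    # orange wing, blob; returns centre & long-axis angle (world, rad)
    h=cv2.cvtColor(im,cv2.COLOR_RGB2HSV);m=cv2.inRange(h,(5,170,100),(18,255,255))
    n,l,s,_=cv2.connectedComponentsWithStats(m);k=1+np.argmax(s[1:,4]);v,u=np.nonzero(l==k)
    P=onplane(c,np.c_[u,v],z)[:,:2].astype(np.float32);(cx,cy),(a,b),_=r=cv2.minAreaRect(P*1000)
    B=cv2.boxPoints(r);e=max(B[1]-B[0],B[2]-B[1],key=np.linalg.norm)
    return np.array([cx,cy]).round(1),(round(a,1),round(b,1)),np.degrees(np.arctan2(e[1],e[0]))%180,(u.min(),u.max(),v.min(),v.max()),len(u)
E
python3 - <<'E'
from h import *
im=snap('wrist');print(knob(im))
print(onplane('wrist',[(303,102),(328,335),(313,102),(333,335)],.038).round(4))
i=arm.camera_info('wrist');print(np.linalg.inv(i['camera_from_world']).round(3),i['intrinsics'])
cv2.imwrite('pics/crop.png',cv2.resize(im[90:230,180:360,::-1],(720,560),interpolation=cv2.INTER_CUBIC))
E
```

```text
(array([589.6,   2.8]), (13.1, 42.7), np.float32(100.374115), (np.int64(310), np.int64(324), np.int64(152), np.int64(192)), 482)
[[ 0.5792  0.0684  0.038 ]
 [ 0.6345 -0.2543  0.038 ]
 [ 0.59    0.0685  0.038 ]
 [ 0.6419 -0.2545  0.038 ]]
[[ 1.     0.001 -0.     0.525]
 [ 0.001 -0.947 -0.32   0.082]
 [-0.001  0.32  -0.947  0.373]
 [ 0.     0.     0.     1.   ]] [[300.49687919   0.         252.29133867]
 [  0.         300.49687919 189.37386498]
 [  0.           0.           1.        ]]
```

View pics/crop.png

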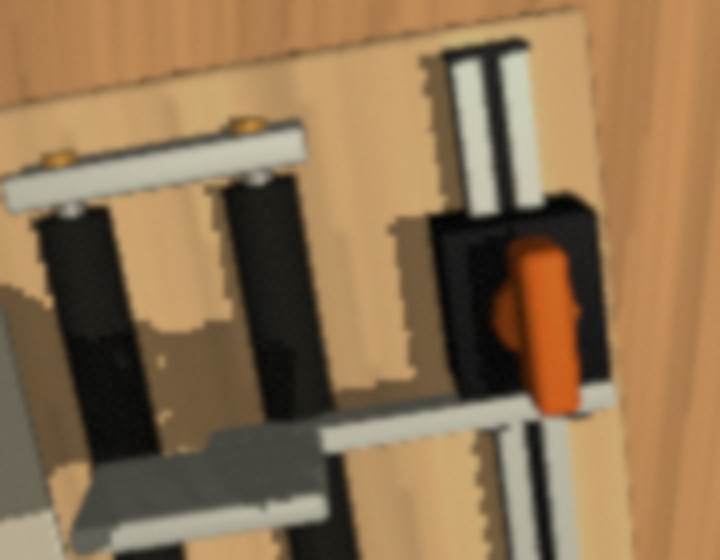

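{"fn": "arm_command", "kwargs": {"series": [[[0,0.11,0.12],[0,0,0],50],[[0,0.107,0.12],[0,0,0],50],[[0,0,0],[0,0,-0.115],50],[[0,0,0],[0,0,-0.115],50],[[0,0,0],[0,0,0],50],[[0,0,0],[0,0,0],50],[[0,0,0],[0,0,0],50],[[0,0,0],[0,0,0],50]], "force": 40}}

```text
t: 2.4
tool_pos: [0.5901, -0.0, 0.1705]
eef_rot: [0.641, 0.768, 0.0, 0.0]
ft_force: [0.2, 0.1, 0.5]
finger_gap: 0.582
gripper_force: 0.0
```

```bash
python3 - <<'E'
from h import *
s=arm.state();print(s['t'],s['tool_pos'],R.from_quat(s['eef_rot']).as_matrix()[:,0])
im=snap('wrist','w1.png');print(knob(im)); look('wrist',['knob_grip']);look('wrist',['stop_face','stop_back'])
snap('side');look('side',['knob_grip']);snap('scene');look('scene',['knob_grip'])
E
```

```text
2.4 [ 5.90107890e-01 -3.33000075e-05  1.70532917e-01] [-1.79281621e-01  9.83797786e-01 -1.27466481e-04]
(array([589.3,   2.4]), (17.5, 43.8), np.float32(100.4125), (np.int64(241), np.int64(264), np.int64(170), np.int64(224)), 868)
wrist knob_grip 0.56 [0.5899 0.0025 0.0794]
wrist stop_face 0.73 [ 0.4974 -0.0491  0.0684]
wrist stop_back 0.72 [ 0.5016 -0.0412  0.0766]
side knob_grip 0.56 [ 0.5856 -0.0028  0.0766]
scene knob_grip 0.55 [0.5877 0.0015 0.0738]
```

View pics/w1.png

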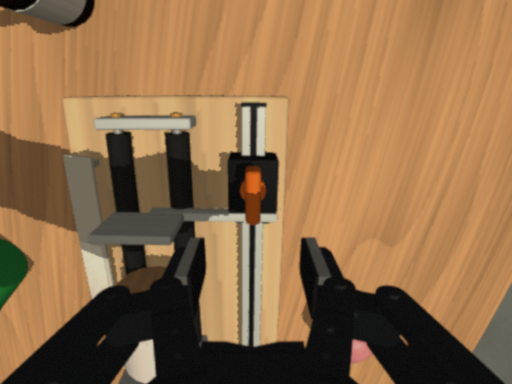

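{"fn": "arm_command", "kwargs": {"series": [[[0.005,0,0.12],[0,0,0],50],[[0,0,0.12],[0,0,0],50],[[0,0,0.09],[0,0,0],50],[[0,0,0],[0,0,0],50],[[0,0,0],[0,0,0],5],[[0,0,0],[0,0,0],5],[[0,0,0],[0,0,0],5],[[0,0,0],[0,0,0],5]], "force": 60}}

```text
t: 3.8
tool_pos: [0.5902, 0.0011, 0.0737]
eef_rot: [0.64, 0.768, 0.0, 0.001]
ft_force: [-4.4, -1.2, 5.6]
finger_gap: 0.211
gripper_force: 58.6
```

```bash
python3 - <<'E'
from h import *
s=arm.state();print(s['t'],s['tool_pos'],s['ft_force'],s['moment'],s['finger_gap'],s['gripper_force'])
im=snap('wrist','w2.png');snap('side')
E
```

```text
3.8 [0.59019392 0.0011286  0.07369832] [-4.38122103 -1.20929637  5.60880614] [-0.12202941  0.88903962 -0.04018088] 0.21072500980115974 58.57395529747009
```

View pics/w2.png

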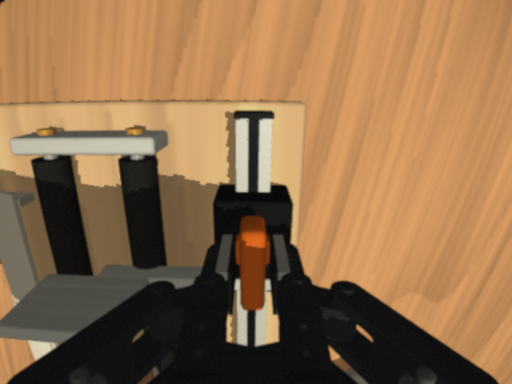

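{"fn": "arm_command", "kwargs": {"series": [[[0,0,0],[0,0,0],35],[[0,0,-0.013],[0,0,0],35],[[0,0,-0.013],[0,0,0],35],[[0,0,0],[0,0,0],5],[[0,0,0],[0,0,0],5],[[0,0,0],[0,0,0],5],[[0,0,0],[0,0,0],5],[[0,0,0],[0,0,0],5]], "force": 60}}

```text
t: 4.9
tool_pos: [0.5901, 0.0014, 0.0797]
eef_rot: [0.64, 0.768, 0.0, 0.0]
ft_force: [-1.7, 0.3, 5.4]
finger_gap: 0.124
gripper_force: 60.4
```

```bash
python3 - <<'E'
from h import *
s=arm.state();print(s['t'],s['tool_pos'],s['ft_force'],s['moment'],s['finger_gap'],s['gripper_force'])
E
```

```text
4.9 [0.59007884 0.00142054 0.07970498] [-1.71556181  0.33224313  5.40283434] [ 0.00529373  0.24789661 -0.02728931] 0.12387507886852957 60.37362456321716
```

{"fn": "arm_command", "kwargs": {"series": [[[0,0,0],[0,0,-0.17],5],[[0,0,0],[0,0,-0.17],5],[[0,0,0],[0,0,-0.17],5],[[0,0,0],[0,0,-0.17],5],[[0,0,0],[0,0,-0.17],5],[[0,0,0],[0,0,-0.17],5],[[0,0,0],[0,0,-0.17],5],[[0,0,0],[0,0,-0.17],5]], "force": 80}}

```text
t: 5.9
tool_pos: [0.5902, 0.0016, 0.0795]
eef_rot: [0.158, 0.987, 0.0, 0.0]
ft_force: [-0.6, -0.2, 5.1]
finger_gap: 0.116
gripper_force: 82.4
```

```bash
python3 - <<'E'
from h import *
s=arm.state();print(s['t'],s['tool_pos'],s['ft_force'],s['moment'],s['finger_gap'],s['gripper_force'],s['qpos'])
x=R.from_quat(s['eef_rot']).as_matrix()[:,0];print(np.degrees(np.arctan2(x[1],x[0])))
im=snap('wrist','w3.png');print(knob(im));look('wrist',['knob_grip','stop_face','stop_back','jar_lid'])
for c in('scene','side'):
    snap(c);look(c,['knob_grip','fence_face','stop_face','stop_back','jar_lid'])
E
```

```text
5.9 [0.5902465  0.00158924 0.07950916] [-0.58229271 -0.18420064  5.08771181] [ 0.12810794  0.13060454 -0.22889046] 0.11564280525721785 82.41371512413025 [-1.11183096e-01  2.40215682e-01 -1.17536118e-02  1.31782017e+00
  5.57797152e-04  2.07031380e-01]
161.7676508832858
(array([587.6,   2.3]), (11.4, 44.0), np.float32(161.26576), (np.int64(241), np.int64(266), np.int64(223), np.int64(302)), 1684)
wrist knob_grip 0.58 [0.5905 0.0034 0.0741]
wrist stop_face 0.62 [ 0.5011 -0.0493  0.0675]
wrist stop_back 0.62 [ 0.5032 -0.0444  0.0798]
wrist jar_lid 0.97 [ 0.5113 -0.104   0.0686]
scene knob_grip 0.45 [0.587  0.002  0.0748]
scene fence_face 0.94 [ 0.526  -0.2167  0.0705]
scene stop_face 0.67 [ 0.4981 -0.048   0.0708]
scene stop_back 0.71 [ 0.5022 -0.042   0.0782]
scene stop_back 0.53 [ 0.5289 -0.1115 -0.0008]
scene jar_lid 0.97 [ 0.2431 -0.3774  0.0364]
scene jar_lid 0.9 [ 0.7223 -0.3611  0.0333]
scene jar_lid 0.88 [ 0.5132 -0.1076  0.0724]
side knob_grip 0.47 [ 0.5886 -0.0042  0.0778]
side fence_face 0.8 [ 0.5299 -0.2188  0.0718]
side stop_face 0.92 [ 0.5064 -0.0464  0.0696]
side stop_back 0.68 [ 0.4995 -0.0374  0.0766]
side jar_lid 0.94 [ 0.2747 -0.2156  0.0366]
side jar_lid 0.87 [ 0.7223 -0.3652  0.0322]
side jar_lid 0.65 [ 0.2386 -0.3791  0.0357]
```

View pics/w3.png

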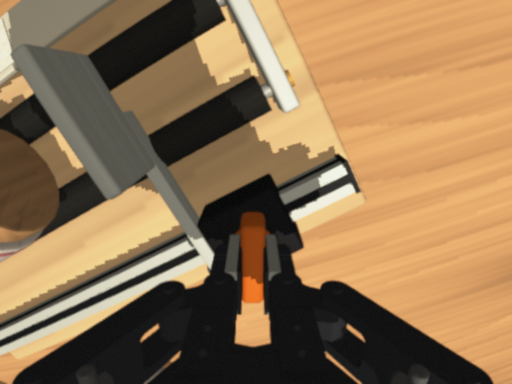

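{"fn": "arm_command", "kwargs": {"series": [[[-0.008,-0.0147,0],[0,0,0],5],[[-0.0142,-0.0264,0],[0,0,0],5],[[-0.0142,-0.0264,0],[0,0,0],5],[[-0.0142,-0.0264,0],[0,0,0],5],[[-0.0142,-0.0264,0],[0,0,0],5],[[-0.0142,-0.0264,0],[0,0,0],5],[[-0.008,-0.0147,0],[0,0,0],5],[[0,0,0],[0,0,0],5]]}}

```text
t: 7.75
tool_pos: [0.5996, -0.053, 0.0795]
eef_rot: [0.161, 0.987, 0.0, 0.0]
ft_force: [-0.3, 0.4, 5.0]
finger_gap: 0.12
gripper_force: 82.5
```

```bash
cat >> h.py <<'E'
def st():
    s=arm.state();a=np.radians(10);d=np.array([np.sin(a),-np.cos(a)]);l=np.array([np.cos(a),np.sin(a)])
    f=s['ft_force'][:2];p=s['tool_pos'][:2]-[.5902,.0016]
    print(s['t'],s['tool_pos'].round(4),'along %.1f lat %.1f mm; F along %.1f lat %.1f'%(p@d*1e3,p@l*1e3,f@d,f@l),'Fz,mom',s['ft_force'][2],s['moment'].round(2),s['finger_gap'],s['gripper_force'])
E
python3 - <<'E'
from h import *
st()
E
```

```text
7.75 [ 0.5996 -0.053   0.0795] along 55.4 lat -0.2 mm; F along -0.5 lat -0.3 Fz,mom 5.046810511578215 [0.05 0.12 0.15] 0.11972331796045366 82.53188967704773
```

{"fn": "arm_command", "kwargs": {"series": [[[-0.0063,-0.0117,0],[0,0,0],5],[[-0.0063,-0.0117,0],[0,0,0],5],[[-0.0063,-0.0117,0],[0,0,0],5],[[-0.0063,-0.0117,0],[0,0,0],5],[[-0.0063,-0.0117,0],[0,0,0],5],[[0,0,0],[0,0,0],5],[[0,0,0],[0,0,0],5],[[0,0,0],[0,0,0],5]]}}

```text
t: 8.75
tool_pos: [0.6027, -0.071, 0.0795]
eef_rot: [0.16, 0.987, 0.001, -0.0]
ft_force: [-1.0, 3.7, 6.1]
finger_gap: 0.121
gripper_force: 82.6
```

```bash
python3 - <<'E'
from h import *
st(); snap('wrist','w4.png');look('wrist',['stop_face','knob_grip','jar_lid'])
for c in('scene','side'):
    snap(c,c+'4.png');look(c,['fence_face','stop_face','jar_foot','jar_lid'])
E
```

```text
8.75 [ 0.6027 -0.071   0.0795] along 73.7 lat -0.3 mm; F along -3.8 lat -0.4 Fz,mom 6.054306773398913 [0.66 0.21 0.1 ] 0.12057137547894037 82.60189890861511
wrist stop_face 0.75 [ 0.5145 -0.1228  0.0678]
wrist knob_grip 0.74 [ 0.6013 -0.0713  0.0773]
wrist jar_lid 0.22 [ 0.5308 -0.1058 -0.0023]
scene fence_face 0.59 [ 0.5281 -0.2176  0.0694]
scene fence_face 0.33 [ 0.5585 -0.3877  0.0011]
scene fence_face 0.22 [ 0.5102 -0.1177  0.0702]
scene stop_face 0.86 [ 0.5094 -0.1181  0.0709]
scene jar_foot 0.73 [ 0.2412 -0.2852  0.0346]
scene jar_foot 0.72 [ 0.5246 -0.2122  0.0715]
scene jar_foot 0.63 [ 0.3275 -0.1373  0.036 ]
scene jar_lid 0.9 [ 0.2745 -0.219   0.0345]
scene jar_lid 0.78 [ 0.7225 -0.3618  0.0313]
scene jar_lid 0.65 [ 0.5166 -0.1231  0.0727]
side fence_face 0.7 [ 0.5325 -0.2148  0.0723]
side stop_face 0.65 [ 0.5154 -0.1208  0.0709]
side stop_face 0.45 [0.3951 0.1302 0.0018]
side jar_foot 0.92 [ 0.7862 -0.3079  0.0352]
side jar_foot 0.84 [ 0.527  -0.2129  0.071 ]
side jar_foot 0.84 [ 0.3279 -0.1459  0.0343]
side jar_lid 0.97 [ 0.7227 -0.3644  0.0342]
side jar_lid 0.91 [ 0.5138 -0.1222  0.0714]
side jar_lid 0.87 [ 0.2379 -0.3758  0.0361]
```

{"fn": "arm_command", "kwargs": {"series": [[[-0.0016,-0.0029,0],[0,0,0],5],[[-0.0016,-0.0029,0],[0,0,0],5],[[-0.0016,-0.0029,0],[0,0,0],5],[[-0.0016,-0.0029,0],[0,0,0],5],[[0,0,0],[0,0,0],5],[[0,0,0],[0,0,0],5],[[0,0,0],[0,0,0],5],[[0,0,0],[0,0,0],5]]}}

```text
t: 10.45
tool_pos: [0.6032, -0.0744, 0.0795]
eef_rot: [0.16, 0.987, 0.002, -0.0]
ft_force: [-2.3, 4.1, 7.1]
finger_gap: 0.116
gripper_force: 82.7
```

```bash
python3 - <<'E'
from h import *
st()
E
```

```text
10.45 [ 0.6032 -0.0744  0.0795] along 77.1 lat -0.3 mm; F along -4.5 lat -1.6 Fz,mom 7.061855477395483 [0.9  0.27 0.08] 0.115897154783348 82.70971298217773
```

{"fn": "arm_command", "kwargs": {"series": [[[-0.0016,-0.0029,0],[0,0,0],5],[[-0.0016,-0.0029,0],[0,0,0],5],[[-0.0016,-0.0029,0],[0,0,0],5],[[0,0,0],[0,0,0],5],[[0,0,0],[0,0,0],5],[[0,0,0],[0,0,0],5],[[0,0,0],[0,0,0],5],[[0,0,0],[0,0,0],5]]}}

```text
t: 11.45
tool_pos: [0.6036, -0.0762, 0.0795]
eef_rot: [0.16, 0.987, 0.003, -0.001]
ft_force: [-2.8, 7.0, 7.8]
finger_gap: 0.121
gripper_force: 82.8
```

```bash
python3 - <<'E'
from h import *
st()
E
```

```text
11.45 [ 0.6036 -0.0762  0.0795] along 78.9 lat -0.4 mm; F along -7.4 lat -1.6 Fz,mom 7.811998124334325 [1.29 0.4  0.04] 0.12126046506970636 82.75943756103516
```

{"fn": "arm_command", "kwargs": {"series": [[[-0.0016,-0.0029,0],[0,0,0],5],[[-0.0016,-0.0029,0],[0,0,0],5],[[-0.0016,-0.0029,0],[0,0,0],5],[[0,0,0],[0,0,0],5],[[0,0,0],[0,0,0],5],[[0,0,0],[0,0,0],5],[[0,0,0],[0,0,0],5],[[0,0,0],[0,0,0],5]]}}

```text
t: 12.45
tool_pos: [0.6036, -0.0764, 0.0795]
eef_rot: [0.159, 0.987, 0.005, -0.002]
ft_force: [-2.4, 12.2, 8.1]
finger_gap: 0.117
gripper_force: 83.0
```

```bash
python3 - <<'E'
from h import *
st(); snap('wrist','w5.png');look('wrist',['knob_grip'])
a=snap('side');b=snap('scene')
for c in('scene','side'): look(c,['fence_face','stop_face','jar_foot','jar_lid'])
i=arm.camera_info('side');q=[cv2.projectPoints(np.array([[.522,-.17,.07]]),cv2.Rodrigues(np.array(k['camera_from_world'])[:3,:3])[0],np.array(k['camera_from_world'])[:3,3],np.array(k['intrinsics']),np.array(k['dist']))[0].ravel().astype(int) for k in (i,arm.camera_info('scene'))]
cr=[im[v-45:v+45,u-60:u+60] for im,(u,v) in zip((a,b),q)]
cv2.imwrite('pics/fit.png',cv2.resize(np.hstack(cr)[:,:,::-1],(800,300),interpolation=cv2.INTER_CUBIC))
E
```

```text
12.45 [ 0.6036 -0.0764  0.0795] along 79.1 lat -0.4 mm; F along -12.5 lat -0.2 Fz,mom 8.076845835186507 [2.41 0.62 0.07] 0.11662892923406902 82.96138644218445
wrist knob_grip 0.59 [ 0.6048 -0.0769  0.0786]
scene fence_face 0.66 [ 0.5278 -0.2194  0.0723]
scene fence_face 0.43 [ 0.5284 -0.2121  0.0693]
scene stop_face 0.92 [ 0.5113 -0.1254  0.0728]
scene stop_face 0.51 [ 0.5194 -0.174   0.0681]
scene jar_foot 0.95 [ 0.3253 -0.1371  0.0353]
scene jar_foot 0.85 [ 0.7882 -0.3116  0.0284]
scene jar_foot 0.82 [ 0.5322 -0.2166  0.0705]
scene jar_lid 0.87 [ 0.2423 -0.3763  0.0341]
scene jar_lid 0.74 [ 0.7234 -0.364   0.0337]
scene jar_lid 0.63 [ 0.5166 -0.1276  0.0717]
side fence_face 0.8 [ 0.5294 -0.2168  0.0726]
side stop_face 0.95 [ 0.5172 -0.1253  0.0706]
side jar_foot 0.8 [ 0.5325 -0.2171  0.0717]
side jar_foot 0.8 [ 0.787  -0.3082  0.0378]
side jar_foot 0.7 [0.3947 0.1332 0.0015]
side jar_lid 0.96 [ 0.7248 -0.3604  0.0333]
side jar_lid 0.94 [ 0.5187 -0.129   0.0706]
side jar_lid 0.9 [ 0.2402 -0.3775  0.038 ]
```

View pics/fit.png

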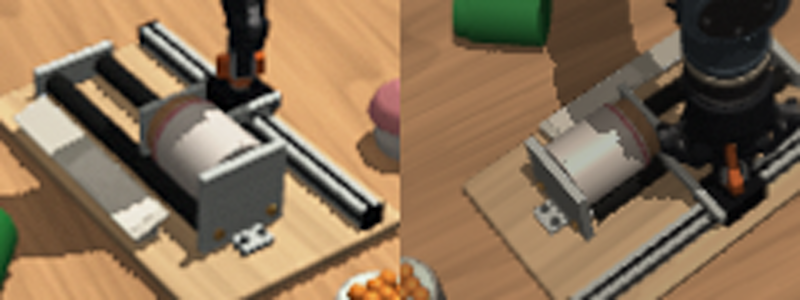

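{"fn": "arm_command", "kwargs": {"series": [[[0.0016,0.0029,0],[0,0,0.18],5],[[0,0,0],[0,0,0.18],5],[[0,0,0],[0,0,0.18],5],[[0,0,0],[0,0,0.18],5],[[0,0,0],[0,0,0.18],5],[[0,0,0],[0,0,0.18],5],[[0,0,0],[0,0,0.18],5],[[0,0,0],[0,0,0.18],5]], "force": 90}}

```text
t: 14.05
tool_pos: [0.6034, -0.0764, 0.0798]
eef_rot: [0.665, 0.747, 0.003, -0.003]
ft_force: [-3.5, 9.6, 10.0]
finger_gap: 0.117
gripper_force: 89.6
```

```bash
python3 - <<'E'
from h import *
st();im=snap('wrist');print(knob(im))
x=R.from_quat(arm.state()['eef_rot']).as_matrix()[:,0];print(np.degrees(np.arctan2(x[1],x[0])))
E
```

```text
14.05 [ 0.6034 -0.0764  0.0798] along 79.1 lat -0.6 mm; F along -10.1 lat -1.8 Fz,mom 9.993538888172163 [2.   0.74 0.35] 0.11731731299839614 89.61530685424805
(array([602.5, -72. ]), (11.9, 48.1), np.float32(97.28408), (np.int64(239), np.int64(265), np.int64(213), np.int64(301)), 1755)
96.41552211823489
```

{"fn": "arm_command", "kwargs": {"series": [[[0.007,0,0],[0,0,0],5],[[0.005,0,0],[0,0,0],5],[[0,0,0],[0,0,0],45],[[0,0,0],[0,0,0],45],[[0,0,0],[0,0,0],45],[[0,0,-0.05],[0,0,0],45],[[0,0,-0.15],[0,0,0],45],[[0,0,-0.15],[0,0,0],45]]}}

```text
t: 15.1
tool_pos: [0.6037, -0.0777, 0.1858]
eef_rot: [0.664, 0.747, -0.0, -0.0]
ft_force: [0.7, -0.8, -0.2]
finger_gap: 0.524
gripper_force: 0.0
```

```bash
python3 - <<'E'
from h import *
st();im=snap('wrist','w6.png');print(knob(im));look('wrist',['knob_grip','stop_face'])
a=snap('side');b=snap('scene')
for c in('scene','side'): look(c,['knob_grip','stop_face','jar_foot','jar_lid'])
q=[cv2.projectPoints(np.array([[.54,-.15,.07]]),cv2.Rodrigues(np.array(k['camera_from_world'])[:3,:3])[0],np.array(k['camera_from_world'])[:3,3],np.array(k['intrinsics']),np.array(k['dist']))[0].ravel().astype(int) for k in (arm.camera_info('side'),arm.camera_info('scene'))]
cr=[im[v-60:v+60,u-80:u+80] for im,(u,v) in zip((a,b),q)]
cv2.imwrite('pics/fit2.png',cv2.resize(np.hstack(cr)[:,:,::-1],(800,300),interpolation=cv2.INTER_CUBIC))
E
```

```text
15.1 [ 0.6037 -0.0777  0.1858] along 80.4 lat -0.5 mm; F along 0.9 lat 0.5 Fz,mom -0.24269199427465704 [ 0.03 -0.05 -0.01] 0.5239663697849635 0.0
(array([609.1, -78.3]), (20.2, 44.9), np.float32(108.2733), (np.int64(241), np.int64(265), np.int64(164), np.int64(215)), 821)
wrist stop_face 0.95 [ 0.5182 -0.1252  0.0696]
scene knob_grip 0.67 [ 0.6034 -0.0707  0.0776]
scene stop_face 0.84 [ 0.5117 -0.1214  0.0722]
scene stop_face 0.44 [ 0.556  -0.3872  0.0034]
scene jar_foot 0.96 [ 0.5292 -0.2152  0.0715]
scene jar_foot 0.89 [ 0.7864 -0.3072  0.029 ]
scene jar_foot 0.61 [ 0.3291 -0.1378  0.0352]
scene jar_lid 0.9 [ 0.2401 -0.3754  0.0318]
scene jar_lid 0.88 [ 0.2769 -0.2193  0.0349]
scene jar_lid 0.83 [ 0.5162 -0.1298  0.0727]
side knob_grip 0.43 [ 0.6026 -0.0787  0.0785]
side stop_face 0.79 [ 0.5154 -0.1255  0.0676]
side stop_face 0.37 [ 7.312e-01 -1.600e-01 -2.000e-04]
side jar_foot 0.92 [ 0.7833 -0.3061  0.0354]
side jar_foot 0.84 [ 0.3284 -0.1428  0.034 ]
side jar_foot 0.71 [ 0.5303 -0.2139  0.0714]
side jar_lid 0.95 [ 0.2388 -0.3792  0.0375]
side jar_lid 0.85 [ 0.2735 -0.2167  0.0332]
side jar_lid 0.61 [ 0.7224 -0.3637  0.0323]
```

View pics/fit2.png

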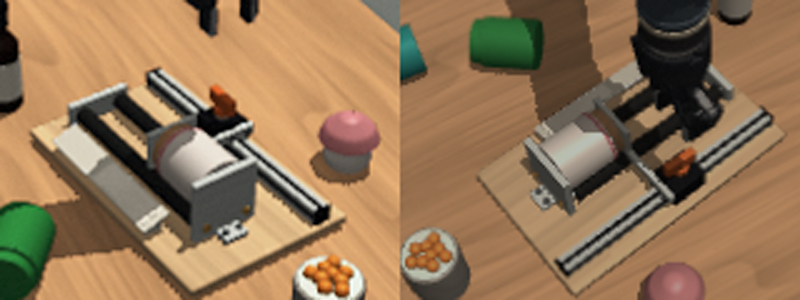

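View pics/w6.png

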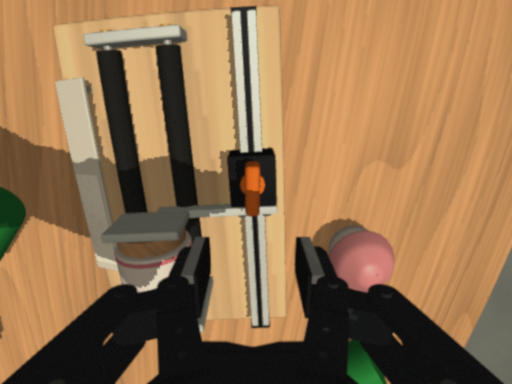

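```bash
python3 -c "
from h import *
print(arm.close_job())"
```

```text
the job is handed in; nothing more can be done
None
```

The jig is set and handed in at about 15 s of arm time: the jar sits snugly between the end plate and the stop, the knob is turned about 4° tighter than it started, and the bystanders were left alone.

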